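# Raise the hat case's window to the red clip

### The arm

A 6-joint arm with a two-finger parallel gripper is mounted at the origin on the work surface. World frame = base frame: x ahead of the robot, y to its left, z up, the work surface at z = 0. Lengths are in m, angles in rad, forces in N, time in s.
With the tool pointing down it reaches from about 0.375 to 0.9 m from the base axis. Payload 3.1 kg.
Tool frame: the origin (TCP) lies midway between the tips of the shut fingers; the grasp point (between the pads) lies 19 mm behind it; z points along the fingers, y is the line along which they close (so a half turn about z gives the same grasp; the last joint's range is limited). The gripper opens to 87 mm and grips with 3 to 60 N. Pads are 19 mm wide; open, the fingers measure 117 mm over their backs; the gripper's body (75 mm by 190 mm) begins 51 mm behind the grasp point.
Start: joints at [-1.45, 0.527, 1.433, -0, 1.181, -0.178], TCP at [0.184, -0.597, 0.196] pointing down, gripper open.
Joint ranges: [-3.08, 3.08], [-0.75, 2.2], [0.22, 2.44], [-1.43, 4.57], [0, 2.65], [-2.85, 2.85]. Speed limits (rad/s): [2.79, 2.79, 3.14, 3.14, 3.14, 3.14].

### API

Orientations are given as a unit quaternion [x, y, z, w].
In Python, from rig import get_obs, cams, job gives the robot as it stands.
- The arm moves only by the tool servo_tool, never from a script. Its argument "moves" is text: rows parted by semicolons, each of 5 numbers parted by spaces: the shift along the tool's x, y, z in m, then the turn about the tool's z in degrees, then the finger opening in m, from 0 to 0.087. In form: dx dy dz spin claw; .... A call has 1 to 10 rows; each row is the pose to reach, as a shift and turn from the pose commanded when the call began, along the tool's axes at that moment; what a row does not reach only later rows make up. A row lasts 1/12 s, in which the tool goes at most 41.7 mm and 7.16 degrees, less where a joint would pass 70% of its speed; a pose out of reach is approached as far as the arm can. A call with a gripper value outside its range is refused whole. The fingers move at their own pace and stop on an object; "grip_force" is the grip in N (left out, the last holds). Time passes only in rows, so rows that repeat a pose let the fingers close. It gives the time, the measured TCP pose, the force, the opening and the grip force at its end, in the units of the state.
- get_obs(): the state, without advancing time (a new reading comes with each control period).
- cams.camera(name): name is "scene" or "side" or "wrist"; returns the picture (420x560x3 uint8, blue, green, red); there is no depth.
- cams.camera_model(name): a dict with "fx", "fy", "cx", "cy" (pixels), "R" (3x3) and "t" (3): a world point X has camera coordinates R X + t. Camera axes: x right, y down, z forward; pixel columns grow to the right and rows downward; lengths in m; the calibration is good to about 2 mm. The wrist camera is an equidistant fisheye: a pixel r from the principal point sees the ray r / f radians off the axis. A picture is of the moment at which its call begins: read the wrist's pose just before it. camera_model takes no time and is no camera call; for the wrist camera it gives the pose at the moment of the call.
- job.hand_in(): hands the job in; it is judged then, once.
The state is a dict: "time": time; "q": joint angles; "joint_velocities": joint speeds; "joint_torque": joint torques, N m; "position": TCP position; "tool_rot": TCP orientation; "ft_force": force on the tool from outside, world axes, zero at the start; "moment": the same for the moment, N m; "grip_width": finger opening in m; "grip_force": force on a finger pad.
Only numpy, scipy, OpenCV 4.12 (cv2) and the standard library are available. Lean on these libraries where they do the work, as an engineer would, in place of code of your own. Each camera call takes 0.05 s, during which the arm holds its last target. There are 200 camera calls.

### The job

Air the hat case: with your fingertips beneath the lip of its sloping window, push the window up until the yellow pointer at the window's lower corner stands within the length of the red clip on the side rail, without overshooting the clip, then let go and move clear. Only push from beneath: do not grip the lip or touch the glass or the brass strip on top of the lip, and leave the clips and everything else on the table where they are.

Things in the scene. Friction and masses are not known exactly. Their poses are not given: they have to be found in the camera images.
- case: Hat display case, a fixed wooden and glazed box, 285 mm deep (x), 460 mm wide (y), 300 mm tall. Origin: centre of its underside; x points from its front (robot side) to its back, z up. Its front rises straight to 70 mm, then slopes back at 45 degrees to the flat top.
- sash (a joint): Position of the sliding window up the slope in m: 0 shut, 0.14 fully up. Counterweights in the side posts balance it: it stays wherever it is left; about 2 to 4 N along the slope moves it slowly.
- lip (a point): Middle of the underside of the lip, the aluminium ledge at the middle of the window's bottom rail: 90 mm wide, 14 mm thick, standing 45 mm out of the sloping front; the point is 22 mm from the slope and 22 mm from the free edge. Axes: z up the slope (the way the window slides, 45 degrees up and away from the robot), x into the case (45 degrees down and forward), y left along the lip. Below it is free space.
- pointer (a point): Yellow pointer, a tab 6 mm thick at the right-hand (-y) end of the window's bottom rail, level with the lip and moving with the window; the point is its middle. (A twin is at the left end.) It is 7 mm up the slope from the underside of the lip. Axes as for lip.
- red_clip_mid (a point): The mark: red clip on the case's right-hand (-y) side rail, 16 mm long up the slope. The point is level with the clip's middle, in line with the yellow pointer's path: with the window at the mark, pointer and this point coincide. Axes as for lip. The clip is stiff and stays put unless pushed hard.
- green_clip_mid (a point): Green clip of the same kind on the left-hand (+y) side rail: marks another height, not wanted now; leave it alone.
- glass (a point): The window's clear pane above the lip (320 x 135 mm) and the brass strip (3 mm thick, 36 by 80 mm) on the lip's upper face: keep off both. The point is the middle of the pane; axes as for lip.
- varnish: Loose bystander: amber bottle with a red cap, 64 mm across, 150 mm tall, left of the case. Origin at the centre of its underside; leave it alone.
- bowl: Loose bystander: white bowl, 130 mm across, 55 mm tall, left of the case. Origin at the centre of its underside; leave it alone.
- brush: Loose bystander: flat varnish brush lying on the table in front of the case, under 30 mm high. Origin at the middle of its length; leave it alone.
- tape: Loose bystander: orange roll of tape, 84 mm across, 24 mm high, lying in front of the case. Origin at the centre of its underside; leave it alone.
- minihat: Loose bystander: souvenir conical hat, 140 mm across, 50 mm tall, right of the case. Origin at the centre of its underside; leave it alone.
- carton: Loose bystander: small cardboard box, 70 x 90 x 60 mm, right of the case. Origin at the centre of its underside; leave it alone.
- jar: Loose bystander: white jar with a blue lid, 70 mm across, 90 mm tall, right of the case. Origin at the centre of its underside; leave it alone.

How it is judged:
On the way, in this order (a step that is already met when the one before it is completed fails the run):
1. the fingers push the window up, at least 15 mm from where it stood (distance of lip from where it was at the start of the episode above 0.015 m and contact force between the fingers and sash above 0.3 N), for 0.05 s.
2. the fingers bring the yellow pointer to the red clip (z of pointer in the frame of red_clip_mid between -0.008 and 0.008 m and contact force between the fingers and sash above 0.3 N), for 0.05 s.
At the end, for the whole second after the job is handed in: The yellow pointer stands level with the red clip (within 8 mm of the clip's middle, measured up the slope), the window is at rest, the clips are where they were (within 6 mm) and the bystanders too (within 30 mm) (z of pointer in the frame of red_clip_mid between -0.008 and 0.008 m and velocity of joint sash between -0.004 and 0.004 m/s and distance of each of varnish, bowl, brush, tape, minihat, carton, jar from where it was at the start of the episode below 0.03 m and distance of each of red_clip_mid, green_clip_mid from where it was at the start of the episode below 0.006 m); the robot touches nothing.
It fails at once if the window is pushed past the red clip (pointer more than 20 mm above the clip's middle) (z of pointer in the frame of red_clip_mid above 0.02 m).
It fails at once if the glass, or the brass strip on top of the lip, is touched (over 2 N): gripped or pulled instead of pushed from beneath (contact force between any of the fingers, the arm and pane above 2 N or contact force between any of the fingers, the arm and strip above 2 N).
It fails at once if a clip is shifted by more than 6 mm (distance of any of red_clip_mid, green_clip_mid from where it was at the start of the episode above 0.006 m).
It fails at once if a bystander is moved by more than 30 mm, or lifted (distance of any of varnish, bowl, brush, tape, minihat, carton, jar from where it was at the start of the episode above 0.03 m or height (world z) of any of varnish, bowl, tape, minihat, carton, jar above 0.015 m).
It also fails if it takes over 40 s, if anything falls off the work surface, if the arm or the gripper's body presses on something with over 40 N, if the wrist force passes 120 N, or if a joint passes its speed limit or range.

## Working session

There is one attempt and no reset: what is moved stays moved. The work goes in short steps, Python scripts to look and compute and a tool call to move; the robot and the scene stay as the last step left them, time stands still between calls to the robot, and variables do not carry over. Pictures are saved under pics/ and viewed, at most 10 in all, crops included, and the job is handed in when it is done.

Besides the shell and the picture viewer there is one more tool, called after "Call:" by a JSON object that holds its "op" and its "data". servo_tool: Moves the arm, as the interface text tells. Its arguments: {"type":"object","properties":{"moves":{"type":"string"},"grip_force":{"type":"number"}},"required":["moves"]}

```bash
mkdir -p pics
python3 - <<'E'
from rig import get_obs,cams
import cv2
o=get_obs();print(o['time'],o['position'],o['tool_rot'],o['ft_force'])
for n in ['scene','side']:
    cv2.imwrite(f'pics/{n}0.png',cams.camera(n)); m=cams.camera_model(n);print(n,m)
E
```

```text
0.0 [ 0.18389697 -0.59650254  0.19535429] [ 9.88861040e-01  1.48837656e-01  2.63578864e-05 -1.09276917e-03] [-0.87752369 -0.81100088 -0.3791037 ]
scene {'fx': 498.4098976019069, 'fy': 498.4098976019069, 'cx': 280.7594589327564, 'cy': 203.12809941137297, 'R': array([[-0.70968465,  0.70442199,  0.01172005],
       [ 0.37251265,  0.38931168, -0.84241958],
       [-0.59798162, -0.59348638, -0.53869463]]), 't': array([ 0.36174015, -0.11744065,  2.05638816])}
side {'fx': 449.97042990603245, 'fy': 449.97042990603245, 'cx': 283.3188782538271, 'cy': 216.14883979898732, 'R': array([[-0.89614809, -0.4434689 , -0.0159352 ],
       [-0.28059261,  0.59410144, -0.75386423],
       [ 0.34378246, -0.67110269, -0.65683697]]), 't': array([0.48528562, 0.2193385 , 1.13201421])}
```

View pics/scene0.png

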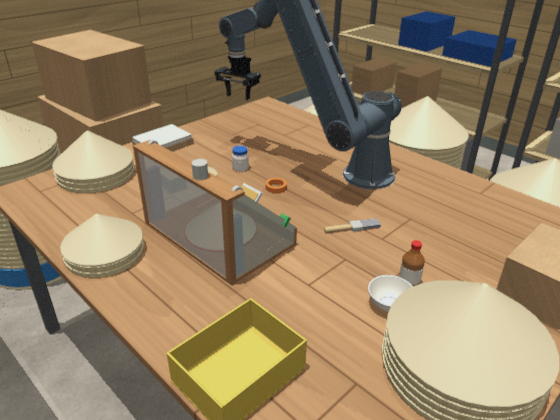

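View pics/side0.png

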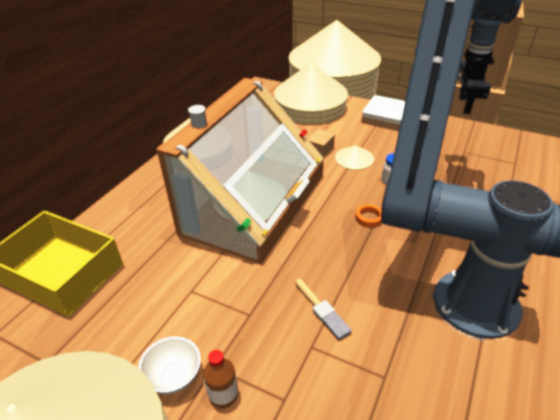

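The side view shows the window: red clip near (303,133), green clip at (244,225), lip near (297,190). I'll crop it for detail.

Run:
```python
import cv2
a=cv2.imread('pics/side0.png')[70:260,150:340]
a=cv2.resize(a[:145],None,fx=4,fy=4,interpolation=cv2.INTER_CUBIC)
cv2.imwrite('pics/sc.png',a)
b=cv2.imread('pics/scene0.png')[130:280,120:310]
cv2.imwrite('pics/bc.png',cv2.resize(b,None,fx=4,fy=4,interpolation=cv2.INTER_CUBIC))
```

```text
(no output)
```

View pics/sc.png

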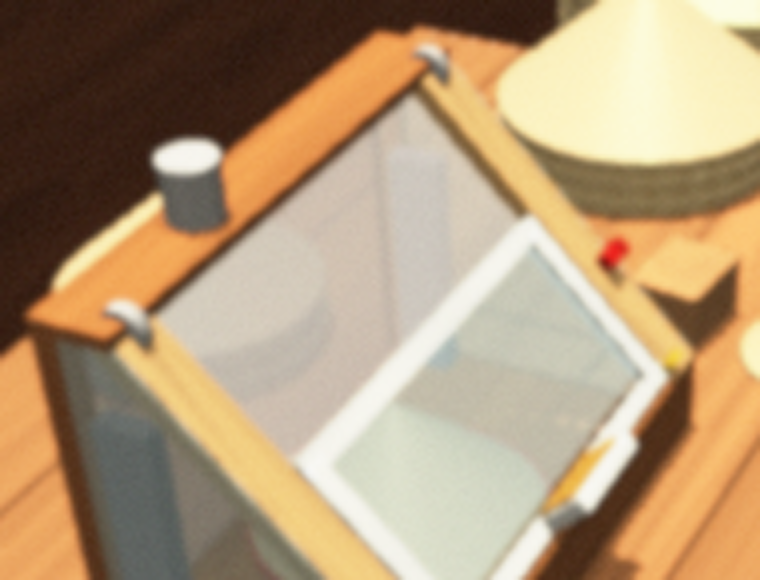

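View pics/bc.png

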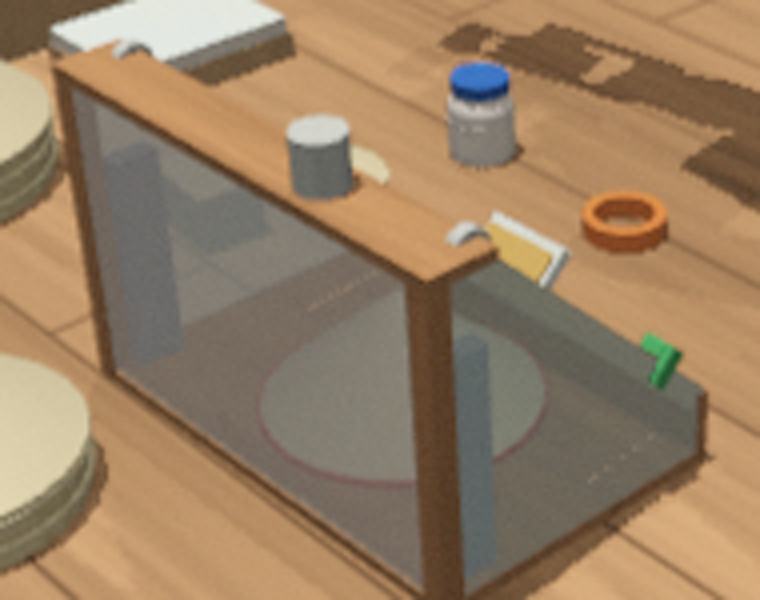

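```bash
cat > h.py <<'E'
import numpy as np
from rig import get_obs,cams
from scipy.optimize import least_squares
from scipy.spatial.transform import Rotation as Rn
def proj(m,X):
    c=np.atleast_2d(X)@np.array(m['R']).T+np.array(m['t'])
    return np.c_[m['fx']*c[:,0]/c[:,2]+m['cx'],m['fy']*c[:,1]/c[:,2]+m['cy']]
def c2w(p,X):
    c,s=np.cos(p[2]),np.sin(p[2]);X=np.atleast_2d(X)
    return np.c_[p[0]+c*X[:,0]-s*X[:,1],p[1]+s*X[:,0]+c*X[:,1],X[:,2]]
def slope(s,y,n):  # s up slope from the front edge (z=70), n outward
    k=2**-.5; return np.array([-.1425+k*(s-n),y,.07+k*(s+n)])
def ray(m,uv):
    R=np.array(m['R']);d=R.T@np.array([(uv[0]-m['cx'])/m['fx'],(uv[1]-m['cy'])/m['fy'],1]);return -R.T@np.array(m['t']),d
def fish(m,uv):
    R=np.array(m['R']);v=np.array([uv[0]-m['cx'],uv[1]-m['cy']]);r=np.hypot(*v);th=r/m['fx']
    return -R.T@np.array(m['t']),R.T@np.r_[np.sin(th)*v/r,np.cos(th)]
E
python3 - <<'E'
from h import *
A=[('scene',(428,280),(.1425,.23,.3)),('scene',(58,68),(.1425,-.23,.3)),('scene',(705,455),(-.1425,.23,0)),('scene',(705,392),(-.1425,.23,.07)),('scene',(495,250),(-.0875+.175,.23,.3)),('scene',(105,375),(.1425,-.23,0)),
('side',(30,318),(.1425,.23,.3)),('side',(110,340),(.0875,.23,.3)),('side',(380,32),(.1425,-.23,.3))]
M={n:cams.camera_model(n) for n in('scene','side')}
off={'scene':(120,130),'side':(150,70)}
def f(p): return np.concatenate([proj(M[n],c2w(p,X))[0]-(np.array(u)/4+off[n]) for n,u,X in A])
r=least_squares(f,[.6,-.1,0],loss='soft_l1');p=r.x;print(p,f(p).round(1).reshape(-1,2).tolist());np.save('p.npy',p)
for nm,u,y,n in [('ptr',(674,360),-.2,.01),('ptr',(674,360),-.2,.02),('clip',(614,252),-.2,.01),('clip',(614,252),-.2,.02),('clip',(614,252),-.21,.02),('lipfree',(592,490),0,.045)]:
    uv=np.array(u)/4+off['side']
    g=lambda q:proj(M['side'],c2w(p,slope(q[0],q[1],n)))[0]-uv
    q=least_squares(g,[.05,y]).x;print(nm,n,q.round(4),c2w(p,slope(q[0],q[1],n)).round(3))
m=cams.camera_model('wrist');print(m);o=get_obs();print(o['position'],Rn.from_quat(o['tool_rot']).as_matrix().round(3))
E
```

```text
[ 0.69599323 -0.11009979  0.01565156] [[0.6, -1.3], [-1.0, -2.7], [0.8, -0.6], [1.5, -2.0], [-0.8, -1.3], [-0.2, -2.2], [-1.2, 0.1], [-3.4, -0.5], [-0.2, 0.5]]
ptr 0.01 [ 0.0159 -0.1885] [[ 0.561 -0.301  0.088]]
ptr 0.02 [ 0.019  -0.1756] [[ 0.556 -0.288  0.098]]
clip 0.01 [ 0.1118 -0.2194] [[ 0.629 -0.331  0.156]]
clip 0.02 [ 0.1138 -0.2061] [[ 0.623 -0.317  0.165]]
clip 0.02 [ 0.1138 -0.2061] [[ 0.623 -0.317  0.165]]
lipfree 0.045 [0.0188 0.0271] [[ 0.535 -0.085  0.115]]
{'fx': 325.19226210127806, 'fy': 325.19226210127806, 'cx': 279.63016019776103, 'cy': 207.96970813507318, 'R': array([[ 0.294428  , -0.95567121, -0.00216694],
       [-0.9129746 , -0.28194256,  0.29493352],
       [-0.28247043, -0.08485832, -0.95551532]]), 't': array([-0.62371425, -0.03606718,  0.39170236])}
[ 0.18393161 -0.5965773   0.19548798] [[ 0.956  0.294 -0.   ]
 [ 0.294 -0.956  0.002]
 [ 0.    -0.002 -1.   ]]
```

The case is at about (0.696, -0.110) with almost no yaw. The lip edge is near x 0.535, z 0.11, and the pointer is about 95 mm below the clip. I'm moving to a point in front of the lip with the fingers shut.

Call:
{"op": "servo_tool", "data": {"moves": "0.02 -0.02 0 2 0;0.05 -0.045 0 4 0;0.075 -0.07 0 6 0;0.1 -0.095 0 8 0;0.125 -0.118 0 10 0;0.15 -0.142 0 12 0;0.175 -0.165 0 14 0;0.2 -0.188 0 16 0;0.2 -0.188 0 16.2 0;0.2 -0.188 0 16.2 0", "grip_force": 20}}

```text
time: 0.93
position: [0.3203, -0.357, 0.1962]
tool_rot: [1.0, 0.01, -0.0, -0.0]
ft_force: [-0.5, -1.5, -0.2]
grip_width: 0.0282
grip_force: 0.0
```

Run:
```python
from h import *
o=get_obs();R=Rn.from_quat(o['tool_rot']).as_matrix();print(o['time'],o['position'],R.round(3).tolist(),o['q'],o['grip_width'])
print(R.T@(np.array([.45,-.13,.2])-o['position']))
```

```text
0.9333 [ 0.32026865 -0.35698772  0.1962306 ] [[1.0, 0.02, -0.001], [0.02, -1.0, 0.001], [-0.001, -0.001, -1.0]] [-1.07293751e+00  3.33475607e-01  1.78697515e+00 -3.09329050e-04
  1.02196918e+00  4.78282204e-01] 0.028181538925207774
[ 0.13418379 -0.22438531 -0.00371435]
```

Call:
{"op": "servo_tool", "data": {"moves": "0.015 -0.025 0 0 0;0.03 -0.05 0 0 0;0.047 -0.078 0 0 0;0.064 -0.106 0 0 0;0.081 -0.135 0 0 0;0.098 -0.164 0 0 0;0.115 -0.192 0 0 0;0.128 -0.213 0 0 0;0.134 -0.224 -0.004 0 0;0.134 -0.224 -0.004 0 0"}}

```text
time: 1.77
position: [0.4518, -0.1322, 0.2007]
tool_rot: [1.0, 0.009, 0.001, 0.0]
ft_force: [-0.5, -0.6, 0.3]
grip_width: 0.0007
grip_force: 0.0
```

Run:
```python
from h import *
import cv2
o=get_obs();print(o['time'],o['position'],o['tool_rot'],o['ft_force'],o['grip_width']);m=cams.camera_model('wrist')
np.savez('w1.npz',**m)
cv2.imwrite('pics/w1.png',cv2.resize(cams.camera('wrist'),(800,600),interpolation=cv2.INTER_CUBIC))
```

```text
1.7667 [ 0.45181765 -0.13218414  0.20068559] [9.99956492e-01 9.28885362e-03 8.05998647e-04 2.87450228e-04] [-0.5054988  -0.60039866  0.27362844] 0.0007386677731915075
```

View pics/w1.png

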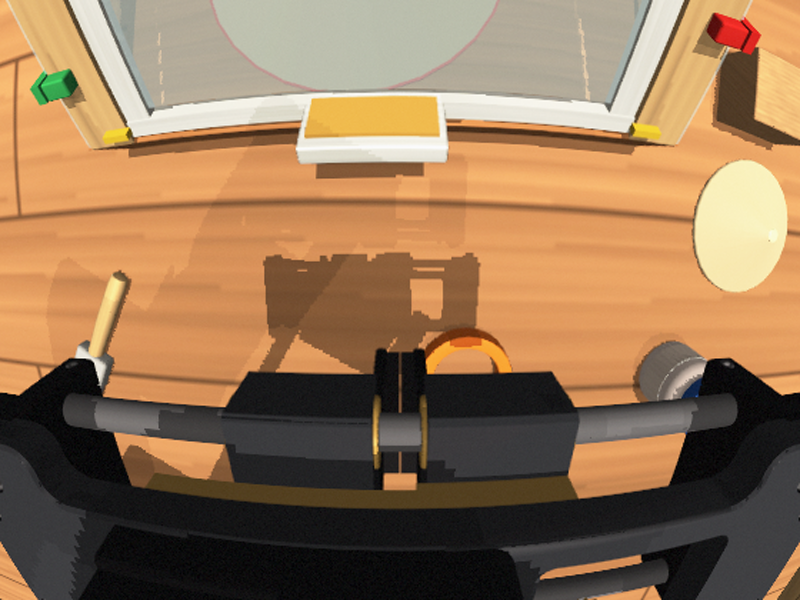

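Lip's free lower edge runs (298,160) to (447,162), right pointer at (647,131), red clip at about (730,30), green at (55,85). Triangulating these against the side view.

Run:
```python
from h import *
p=np.load('p.npy');m=dict(np.load('w1.npz'));S=cams.camera_model('side')
w=lambda u:fish(m,(np.array(u)+.5)/(800/560)-.5)
s=lambda u:ray(S,np.array(u)/4+(150,70))
def toslope(X):
    c,q=np.cos(p[2]),np.sin(p[2]);d=X-np.r_[p[:2],0];x,y,z=c*d[0]+q*d[1]+.1425,-q*d[0]+c*d[1],d[2]-.07
    return np.array([(x+z)/2**.5,y,(z-x)/2**.5])
for n,a,b in [('ptr',(647,131),(674,360)),('clip',(730,30),(614,252))]:
    (o1,d1),(o2,d2)=w(a),s(b);k=np.linalg.lstsq(np.c_[d1,-d2],o2-o1,rcond=None)[0]
    A,B=o1+k[0]*d1,o2+k[1]*d2;X=(A+B)/2;print(n,X.round(4),'gap',np.linalg.norm(A-B).round(4),'slope s,y,n',toslope(X).round(4))
def onn(u,nn):
    o,d=w(u);a,b=toslope(o),toslope(o+d)-toslope(o);k=(nn-a[2])/b[2];return (a+k*b).round(4),(o+k*d).round(4)
for n,u,nn in [('lipL',(298,162),.045),('lipR',(447,162),.045),('lipRtop',(442,141),.045)]+[(q,u,nn) for nn in(.01,.015,.02) for q,u in [('ptrR',(647,131)),('ptrL',(118,135)),('clip',(730,30)),('c far',(732,14)),('c near',(727,43)),('green',(60,82))]]: print(n,nn,*onn(u,nn))
```

```text
ptr [ 0.5643 -0.3064  0.0836] gap 0.0027 slope s,y,n [ 0.0151 -0.1942  0.0042]
clip [ 0.6266 -0.3209  0.1621] gap 0.0038 slope s,y,n [ 0.1145 -0.2096  0.0158]
lipL 0.045 [0.0137 0.0428 0.045 ] [ 0.5307 -0.0699  0.1115]
lipR 0.045 [ 0.0127 -0.046   0.045 ] [ 0.5314 -0.1587  0.1108]
lipRtop 0.045 [ 0.0297 -0.0418  0.045 ] [ 0.5434 -0.1543  0.1229]
ptrR 0.01 [ 0.0213 -0.1885  0.01  ] [ 0.5645 -0.3007  0.0922]
ptrL 0.01 [0.0211 0.1827 0.01  ] [0.5585 0.0705 0.092 ]
clip 0.01 [ 0.114 -0.213  0.01 ] [ 0.6304 -0.3241  0.1577]
c far 0.01 [ 0.125  -0.2091  0.01  ] [ 0.6381 -0.3201  0.1654]
c near 0.01 [ 0.1045 -0.2154  0.01  ] [ 0.6237 -0.3266  0.1509]
green 0.01 [0.077  0.2061 0.01  ] [0.5977 0.0944 0.1315]
ptrR 0.015 [ 0.0254 -0.1848  0.015 ] [ 0.5638 -0.297   0.0986]
ptrL 0.015 [0.0252 0.1784 0.015 ] [0.5579 0.0661 0.0984]
clip 0.015 [ 0.1161 -0.2087  0.015 ] [ 0.6282 -0.3199  0.1627]
c far 0.015 [ 0.1268 -0.2049  0.015 ] [ 0.6358 -0.316   0.1703]
c near 0.015 [ 0.1068 -0.2111  0.015 ] [ 0.6217 -0.3224  0.1561]
green 0.015 [0.0799 0.2012 0.015 ] [0.5963 0.0896 0.1371]
ptrR 0.02 [ 0.0295 -0.1811  0.02  ] [ 0.5631 -0.2933  0.105 ]
ptrL 0.02 [0.0293 0.174  0.02  ] [0.5573 0.0618 0.1048]
clip 0.02 [ 0.1182 -0.2045  0.02  ] [ 0.6261 -0.3157  0.1677]
c far 0.02 [ 0.1287 -0.2008  0.02  ] [ 0.6335 -0.3119  0.1751]
c near 0.02 [ 0.1091 -0.2068  0.02  ] [ 0.6197 -0.3181  0.1613]
green 0.02 [0.0828 0.1963 0.02  ] [0.5949 0.0847 0.1427]
```

Call:
{"op": "servo_tool", "data": {"moves": "0.01 0 0.02 0 0;0.02 0 0.05 0 0;0.028 0 0.08 0 0;0.028 0 0.105 0 0;0.028 0 0.112 0 0;0.033 0 0.112 0 0;0.042 0 0.112 0 0;0.05 0 0.112 0 0;0.056 0 0.112 0 0;0.058 0 0.112 0 0"}}

```text
time: 2.65
position: [0.5111, -0.1326, 0.09]
tool_rot: [1.0, 0.008, 0.002, 0.001]
ft_force: [-0.2, 0.3, -0.1]
grip_width: 0.0004
grip_force: 0.0
```

Run:
```python
from h import *
o=get_obs();print(o['time'],o['position'],o['ft_force'])
```

```text
2.65 [ 0.51106197 -0.13264745  0.08997376] [-0.20680621  0.30833181 -0.07104977]
```

Call:
{"op": "servo_tool", "data": {"moves": "0.003 0 0 0 0;0.006 0 0 0 0;0.009 0 0 0 0;0.011 0 0 0 0;0.013 0 -0.002 0 0;0.015 0 -0.004 0 0;0.018 0 -0.007 0 0;0.021 0 -0.01 0 0;0.024 0 -0.013 0 0;0.027 0 -0.016 0 0"}}

```text
time: 3.48
position: [0.5356, -0.1313, 0.1048]
tool_rot: [1.0, 0.008, 0.0, 0.0]
ft_force: [0.3, 0.8, 0.1]
grip_width: 0.0006
grip_force: 0.0
```

Call:
{"op": "servo_tool", "data": {"moves": "0.003 0 -0.003 0 0;0.006 0 -0.006 0 0;0.009 0 -0.009 0 0;0.012 0 -0.012 0 0;0.015 0 -0.015 0 0;0.017 0 -0.017 0 0;0.018 0 -0.018 0 0;0.018 0 -0.018 0 0"}}

```text
time: 4.15
position: [0.5536, -0.131, 0.1226]
tool_rot: [1.0, 0.008, 0.0, 0.0]
ft_force: [0.5, 0.2, -0.6]
grip_width: 0.0006
grip_force: 0.0
```

Run:
```python
from h import *
import cv2
o=get_obs();print(o['time'],o['position'],o['tool_rot'],o['ft_force'],o['grip_width']);m=cams.camera_model('wrist')
np.savez('w2.npz',**m)
cv2.imwrite('pics/w2.png',cv2.resize(cams.camera('wrist'),(800,600),interpolation=cv2.INTER_CUBIC))
```

```text
4.15 [ 0.55358595 -0.13104046  0.12261851] [9.99967258e-01 8.08558549e-03 2.94670992e-04 1.37360816e-04] [ 0.45032382  0.24690232 -0.56273026] 0.000649243039282898
```

View pics/w2.png

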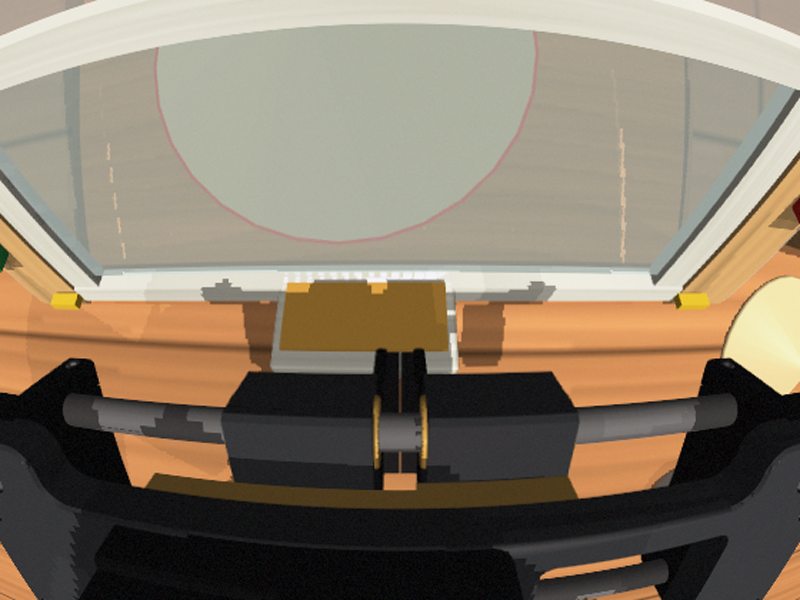

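```bash
cat >> h.py <<'E'
p=np.load('p.npy')
def toslope(X):
    c,q=np.cos(p[2]),np.sin(p[2]);d=X-np.r_[p[:2],0];x,y,z=c*d[0]+q*d[1]+.1425,-q*d[0]+c*d[1],d[2]-.07
    return np.array([(x+z)/2**.5,y,(z-x)/2**.5])
def onn(m,u,nn):
    o,d=fish(m,(np.array(u)+.5)/(800/560)-.5);a,b=toslope(o),toslope(o+d)-toslope(o);k=(nn-a[2])/b[2];return (a+k*b).round(4),(o+k*d).round(4)
E
python3 - <<'E'
from h import *
m=dict(np.load('w2.npz'))
for n,u,nn in [('ptrR',(692,300),.01),('ptrL',(66,300),.01),('lipL',(272,373),.045),('lipR',(457,373),.045),('lipLtop',(276,353),.045),('lipRtop',(452,353),.045)]: print(n,*onn(m,u,nn))
print(toslope(get_obs()['position']))
E
```

```text
ptrR [ 0.029  -0.1814  0.01  ] [ 0.5698 -0.2935  0.0976]
ptrL [0.0284 0.1771 0.01  ] [0.5638 0.065  0.0972]
lipL [0.0208 0.0423 0.045 ] [ 0.5357 -0.0703  0.1165]
lipR [ 0.0232 -0.0452  0.045 ] [ 0.5388 -0.1578  0.1182]
lipLtop [0.0479 0.0335 0.045 ] [ 0.555  -0.0788  0.1357]
lipRtop [ 0.0493 -0.0402  0.045 ] [ 0.5572 -0.1524  0.1367]
[ 0.03661211 -0.01860092  0.03747604]
```

Run:
```python
from h import *
import cv2
m=cams.camera_model('wrist');o=get_obs();R=Rn.from_quat(o['tool_rot']).as_matrix()
for d in [(0,0,0),(.0095,0,0),(.0095,0,-.02),(0,0,-.02),(.0,0,-.04)]:
    c=m['R']@(o['position']+R@np.array(d))+m['t'];r=np.hypot(c[0],c[1]);th=np.arctan2(r,c[2]);print(d,((np.array([m['cx'],m['cy']])+m['fx']*th*c[:2]/r+.5)*800/560-.5).round(1))
s=cams.camera('side');w=cams.camera('wrist')
a=cv2.resize(s[120:220,230:330],(400,400),interpolation=cv2.INTER_CUBIC);b=cv2.resize(w[180:280,230:330],(400,400),interpolation=cv2.INTER_CUBIC)
cv2.imwrite('pics/m1.png',np.hstack([a,b]))
```

```text
(0, 0, 0) [399.8 347. ]
(0.0095, 0, 0) [399.8 326.8]
(0.0095, 0, -0.02) [399.8 344.9]
(0, 0, -0.02) [399.8 366.7]
(0.0, 0, -0.04) [399.8 390.6]
```

View pics/m1.png

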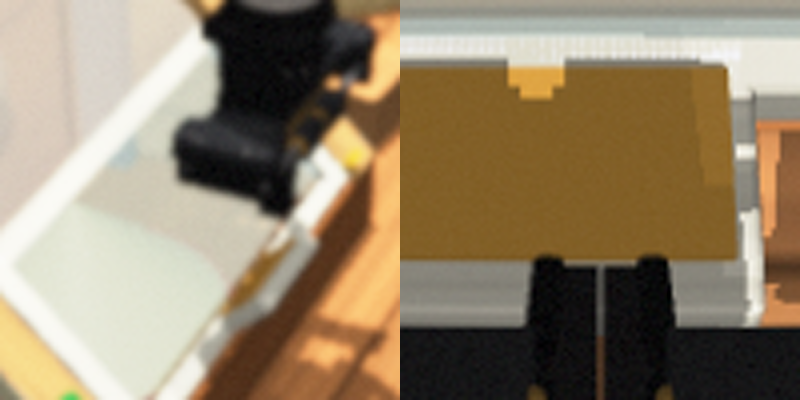

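Run:
```python
from h import *
import cv2
S=cams.camera_model('side')
o=get_obs();m3=cams.camera_model('wrist')
ims={'w1':cv2.resize(cv2.imread('pics/w1.png'),(560,420),interpolation=cv2.INTER_AREA),'w2':cv2.resize(cv2.imread('pics/w2.png'),(560,420),interpolation=cv2.INTER_AREA),'s0':cv2.imread('pics/side0.png'),'s1':cams.camera('side')}
cv2.imwrite('pics/side1.png',ims['s1'])
win={'w1':(430,475,80,105),'w2':(465,505,200,222),'s0':(312,326,152,166),'s1':(312,334,140,168)}
C={}
for k,(a,b,c,d) in win.items():
    h=cv2.cvtColor(ims[k],cv2.COLOR_BGR2HSV)[c:d,a:b].astype(int);w=((abs(h[...,0]-27)<5)&(h[...,1]>(150))&(h[...,2]>110))
    y,x=np.nonzero(w);C[k]=np.array([x.mean()+a,y.mean()+c]) if len(x) else None;print(k,len(x),C[k],x.min()+a,x.max()+a,y.min()+c,y.max()+c)
print('TCP in side',proj(S,o['position']))
W={k:dict(np.load(k+'.npz')) for k in('w1','w2')}
def fp(m,X):
    c=m['R']@X+m['t'];r=np.hypot(c[0],c[1]);return np.array([m['cx'],m['cy']])+m['fx']*np.arctan2(r,c[2])*c[:2]/r
def f(q):
    s1,s2,y,n=q;e=[]
    for k,s in(('w1',s1),('s0',s1),('w2',s2),('s1',s2)):
        X=c2w(p,slope(s,y,n))[0];e.append((fp(W[k],X) if k[0]=='w' else proj(S,X)[0])-C[k])
    return np.concatenate(e)
r=least_squares(f,[.02,.03,-.19,.01]);print(r.x,r.fun.round(1))
```

```text
w1 161 [452.08695652  91.34782609] 442 462 86 96
w2 202 [485.14851485 210.36138614] 474 496 205 215
s0 8 [317.875 158.875] 317 319 158 160
s1 7 [318. 159.] 317 319 158 160
TCP in side [[298.86424888 180.40967373]]
[ 0.01788868  0.01855481 -0.19106433  0.00538819] [ 0.1 -0.1 -0.4  0.9  0.4  0.4 -0.7  0.6]
```

Run:
```python
from h import *
W=[dict(np.load(k+'.npz')) for k in('w1','w2')]
for n,a,b in [('brassFL',(304,137),(279,349)),('brassFR',(441,138),(449,350)),('brassBL',(312,97),(287,281)),('brassBR',(436,97),(446,281)),('ptrR',(646.5,131),(693.5,301))]:
    r=[fish(m,(np.array(u)+.5)*.7-.5) for m,u in zip(W,(a,b))]
    k=np.linalg.lstsq(np.c_[r[0][1],-r[1][1]],r[1][0]-r[0][0],rcond=None)[0];A=r[0][0]+k[0]*r[0][1];B=r[1][0]+k[1]*r[1][1]
    print(n,A.round(4),np.linalg.norm(A-B).round(4),toslope((A+B)/2).round(4))
for m in W: print(-m['R'].T@m['t'])
```

```text
brassFL [ 0.5458 -0.0734  0.1107] 0.0002 [0.0238 0.0391 0.0338]
brassFR [ 0.5458 -0.155   0.1075] 0.0003 [ 0.0206 -0.0424  0.0325]
brassBL [ 0.5733 -0.0736  0.0874] 0.0001 [ 0.0268  0.0385 -0.0021]
brassBR [ 0.5738 -0.1532  0.0852] 0.0009 [ 0.0247 -0.0416 -0.0032]
ptrR [ 0.5652 -0.3046  0.0846] 0.0001 [ 0.0166 -0.1925  0.0042]
[ 0.53249385 -0.13056343  0.38888646]
[ 0.6344501  -0.12968061  0.3107279 ]
```

The triangulation shows the window hasn't moved. The lip sits lower than I assumed, with its lower corner at about (0.532, 0.103), so the tip passed over it without contact. I'll back out upwards and go in lower.

Call:
{"op": "servo_tool", "data": {"moves": "0 0 -0.015 0 0;-0.005 0 -0.03 0 0;-0.025 0 -0.03 0 0;-0.045 0 -0.03 0 0;-0.055 0 -0.025 0 0;-0.055 0 0 0 0;-0.055 0 0.025 0 0;-0.055 0 0.045 0 0;-0.055 0 0.048 0 0;-0.055 0 0.048 0 0"}}

```text
time: 5.18
position: [0.4971, -0.1314, 0.0732]
tool_rot: [1.0, 0.008, -0.002, -0.001]
ft_force: [-0.5, -0.7, 0.1]
grip_width: 0.0007
grip_force: 0.0
```

Call:
{"op": "servo_tool", "data": {"moves": "0.006 0 0 0 0;0.012 0 0 0 0;0.017 0 0 0 0;0.021 0 0 0 0;0.024 0 0 0 0;0.027 0 0 0 0;0.03 0 0 0 0;0.033 0 0 0 0;0.033 0 0 0 0"}}

```text
time: 5.93
position: [0.5246, -0.1299, 0.0747]
tool_rot: [1.0, 0.009, -0.007, -0.001]
ft_force: [-13.0, -1.6, 10.8]
grip_width: 0.0002
grip_force: 6.8
```

Contact now: a purely horizontal push jams on friction, so I'll ease off and go along the slope.

Call:
{"op": "servo_tool", "data": {"moves": "-0.004 0 0 0 0;-0.004 0 -0.002 0 0;-0.003 0 -0.004 0 0;-0.001 0 -0.006 0 0;0.001 0 -0.008 0 0;0.003 0 -0.01 0 0;0.005 0 -0.012 0 0;0.007 0 -0.014 0 0;0.009 0 -0.016 0 0;0.009 0 -0.016 0 0"}}

```text
time: 6.77
position: [0.5406, -0.131, 0.0908]
tool_rot: [1.0, 0.008, 0.0, -0.0]
ft_force: [-3.6, 1.9, 2.2]
grip_width: 0.0002
grip_force: 1.9
```

```bash
cat > look.py <<'E'
import sys,cv2
from h import *
k=sys.argv[1];o=get_obs();m=cams.camera_model('wrist');im=cams.camera('wrist');cv2.imwrite(f'pics/{k}.png',im);np.savez(k+'.npz',**m)
print(o['time'],o['position'].round(4),o['ft_force'].round(1))
h=cv2.cvtColor(im,cv2.COLOR_BGR2HSV).astype(int)
w=((abs(h[...,0]-27)<5)&(h[...,1]>150)&(h[...,2]>110)).astype(np.uint8);r=(((h[...,0]<6)|(h[...,0]>174))&(h[...,1]>150)&(h[...,2]>70)).astype(np.uint8)
for nm,q,nn in(('ptr',w,.0048),('red',r,.0148)):
    n,_,st,ce=cv2.connectedComponentsWithStats(q)
    for i in range(1,n):
        if st[i,4]>40: print(nm,st[i].tolist(),ce[i].round(1),'s,y,n',onn(m,(ce[i]+.5)/.7-.5,nn)[0])
E
python3 look.py w3
```

```text
6.7667 [ 0.5406 -0.131   0.0908] [-3.6  1.9  2.2]
ptr [521, 180, 24, 14, 276] [532.  186.8] s,y,n [ 0.0472 -0.1912  0.0048]
ptr [0, 182, 9, 13, 86] [  2.9 188.1] s,y,n [0.0464 0.1832 0.0048]
```

Call:
{"op": "servo_tool", "data": {"moves": "0.003 0 -0.003 0 0;0.006 0 -0.006 0 0;0.009 0 -0.009 0 0;0.012 0 -0.012 0 0;0.015 0 -0.015 0 0;0.018 0 -0.018 0 0;0.021 0 -0.021 0 0;0.023 0 -0.023 0 0;0.024 0 -0.024 0 0;0.025 0 -0.025 0 0"}}

```text
time: 7.65
position: [0.5654, -0.1308, 0.1156]
tool_rot: [1.0, 0.008, 0.0, 0.0]
ft_force: [-3.7, 2.3, 1.5]
grip_width: 0.0002
grip_force: 1.9
```

```bash
python3 look.py w4
python3 - <<'E'
import cv2,numpy as np
from h import *
s=cams.camera('side');cv2.imwrite('pics/side4.png',s);w=cv2.imread('pics/w4.png')
w1=cv2.imread('pics/w1.png')
cv2.imwrite('pics/m4.png',np.hstack([cv2.resize(s[115:175,280:340],(390,390),interpolation=cv2.INTER_CUBIC),cv2.resize(w1[0:150,640:800],(400,390),interpolation=cv2.INTER_CUBIC)]))
E
```

```text
7.65 [ 0.5654 -0.1308  0.1156] [-3.7  2.3  1.5]
ptr [520, 180, 25, 14, 282] [532.  186.8] s,y,n [ 0.0821 -0.1914  0.0048]
ptr [0, 182, 8, 14, 85] [  2.7 188.1] s,y,n [0.0815 0.1831 0.0048]
```

View pics/m4.png

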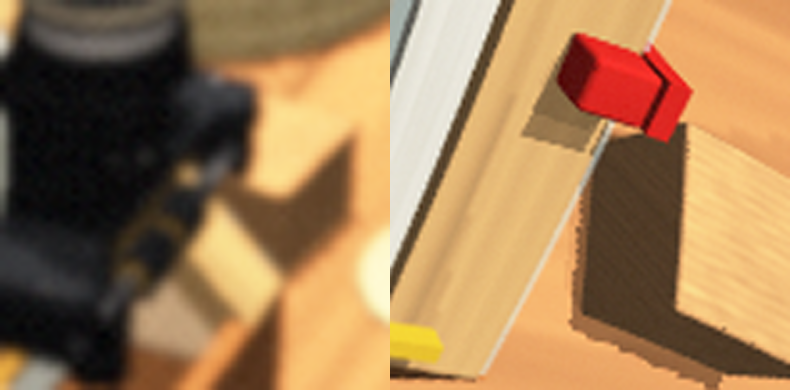

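Run:
```python
from h import *
m=dict(np.load('w1.npz'))
P=lambda u:(640+(u[0]-390)/2.5,u[1]/2.6)
for nm,a,b in(('base',(577,33),(558,78)),('top in',(605,48),(585,106)),('top out',(668,80),(645,130))):
    for n in(0,.005,.01,.015,.02,.025):
        A,B=onn(m,P(a),n)[0],onn(m,P(b),n)[0];print(nm,n,'far',A[:2],'near',B[:2],'mid',((A+B)/2)[0].round(4),'len',(A-B)[0].round(4))
```

```text
base 0 far [ 0.1183 -0.2047] near [ 0.1049 -0.2048] mid 0.1116 len 0.0134
base 0.005 far [ 0.1202 -0.2008] near [ 0.1071 -0.2009] mid 0.1136 len 0.0131
base 0.01 far [ 0.1221 -0.1969] near [ 0.1092 -0.197 ] mid 0.1156 len 0.0129
base 0.015 far [ 0.124 -0.193] near [ 0.1114 -0.1931] mid 0.1177 len 0.0126
base 0.02 far [ 0.1259 -0.1891] near [ 0.1136 -0.1892] mid 0.1198 len 0.0123
base 0.025 far [ 0.1279 -0.1853] near [ 0.1158 -0.1854] mid 0.1219 len 0.0121
top in 0 far [ 0.1169 -0.2145] near [ 0.0995 -0.2163] mid 0.1082 len 0.0174
top in 0.005 far [ 0.1188 -0.2104] near [ 0.1018 -0.2122] mid 0.1103 len 0.017
top in 0.01 far [ 0.1207 -0.2063] near [ 0.1041 -0.2081] mid 0.1124 len 0.0166
top in 0.015 far [ 0.1227 -0.2023] near [ 0.1064 -0.204 ] mid 0.1146 len 0.0163
top in 0.02 far [ 0.1246 -0.1982] near [ 0.1087 -0.1998] mid 0.1166 len 0.0159
top in 0.025 far [ 0.1266 -0.1941] near [ 0.111  -0.1957] mid 0.1188 len 0.0156
top out 0 far [ 0.1143 -0.2379] near [ 0.0982 -0.2384] mid 0.1062 len 0.0161
top out 0.005 far [ 0.1163 -0.2333] near [ 0.1006 -0.2338] mid 0.1084 len 0.0157
top out 0.01 far [ 0.1183 -0.2287] near [ 0.1029 -0.2292] mid 0.1106 len 0.0154
top out 0.015 far [ 0.1203 -0.2242] near [ 0.1052 -0.2246] mid 0.1128 len 0.0151
top out 0.02 far [ 0.1223 -0.2196] near [ 0.1076 -0.22  ] mid 0.115 len 0.0147
top out 0.025 far [ 0.1243 -0.215 ] near [ 0.1099 -0.2155] mid 0.1171 len 0.0144
```

The red clip's middle comes out at s≈0.112, with the pointer at 0.082. I'll push about 27 mm further, slowly, then back off and check from the front.

Call:
{"op": "servo_tool", "data": {"moves": "0.003 0 -0.003 0 0;0.006 0 -0.006 0 0;0.009 0 -0.009 0 0;0.011 0 -0.011 0 0;0.013 0 -0.013 0 0;0.015 0 -0.015 0 0;0.017 0 -0.017 0 0;0.018 0 -0.018 0 0;0.019 0 -0.019 0 0;0.019 0 -0.019 0 0"}}

```text
time: 8.58
position: [0.5847, -0.1306, 0.1347]
tool_rot: [1.0, 0.008, 0.0, 0.0]
ft_force: [-2.4, 0.7, 1.9]
grip_width: 0.0007
grip_force: 1.6
```

```bash
python3 look.py w5
```

```text
8.5833 [ 0.5847 -0.1306  0.1347] [-2.4  0.7  1.9]
ptr [521, 180, 24, 14, 280] [532.  186.7] s,y,n [ 0.1095 -0.1913  0.0048]
ptr [0, 182, 8, 13, 76] [  2.5 188. ] s,y,n [0.1091 0.1827 0.0048]
red [541, 174, 19, 26, 416] [551.2 187.1] s,y,n [ 0.1257 -0.192   0.0148]
```

Call:
{"op": "servo_tool", "data": {"moves": "-0.006 0 0.004 0 0;-0.015 0 0.008 0 0;-0.03 0 0.008 0 0;-0.05 0 0.008 0 0;-0.06 0 -0.01 0 0;-0.06 0 -0.03 0 0;-0.06 0 -0.04 0 0;-0.06 0 -0.04 0 0"}}

```text
time: 9.3
position: [0.5272, -0.1332, 0.177]
tool_rot: [1.0, 0.008, 0.004, 0.002]
ft_force: [0.8, -0.6, 0.5]
grip_width: 0.0004
grip_force: 0.0
```

```bash
python3 look.py w6
python3 - <<'E'
import cv2
a=cv2.imread('pics/w6.png');cv2.imwrite('pics/w6c.png',cv2.resize(a[0:200,400:560],None,fx=3,fy=3,interpolation=cv2.INTER_CUBIC))
E
```

```text
9.3 [ 0.5272 -0.1332  0.177 ] [ 0.8 -0.6  0.5]
ptr [490, 94, 24, 16, 248] [501.6 101.8] s,y,n [ 0.1087 -0.1917  0.0048]
ptr [13, 101, 21, 15, 200] [ 23.1 108.8] s,y,n [0.1085 0.19   0.0048]
red [512, 91, 37, 30, 767] [529.  105.2] s,y,n [ 0.119  -0.2096  0.0148]
red [150, 94, 22, 22, 51] [160.9 105.1] s,y,n [0.1014 0.0595 0.0148]
red [212, 132, 60, 5, 109] [242.3 134.3] s,y,n [0.068  0.0066 0.0148]
```

View pics/w6c.png

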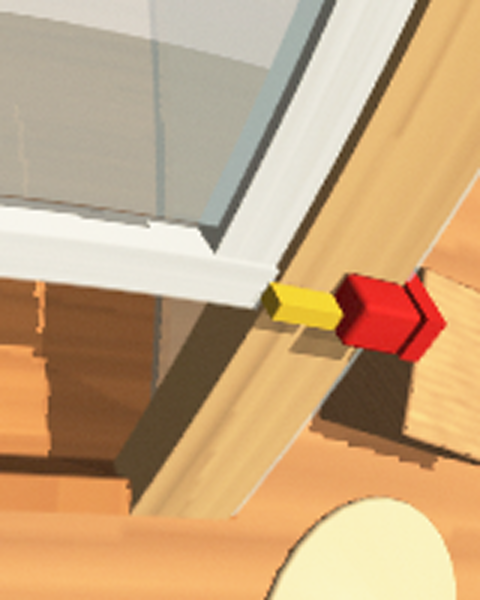

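The yellow pointer at (305,307) butts onto the middle of the red clip's inner face at about (347,312), aligned to within 2–3 mm. I'll move clear and hand in.

Call:
{"op": "servo_tool", "data": {"moves": "-0.015 0 -0.01 0 0;-0.035 0 -0.02 0 0;-0.055 0 -0.03 0 0;-0.06 0 -0.03 0 0;-0.06 0 -0.03 0 0;-0.06 0 -0.03 0 0"}}

```text
time: 9.85
position: [0.4648, -0.1326, 0.2037]
tool_rot: [1.0, 0.008, 0.0, 0.0]
ft_force: [-0.8, -1.1, -0.3]
grip_width: 0.0004
grip_force: 0.0
```

```bash
python3 look.py w7; python3 -c "
from rig import job;print(job.hand_in())"
```

```text
9.85 [ 0.4648 -0.1326  0.2037] [-0.8 -1.1 -0.3]
ptr [474, 24, 23, 15, 197] [485.3  30.9] s,y,n [ 0.1084 -0.192   0.0048]
ptr [34, 33, 20, 14, 169] [43.6 39.8] s,y,n [0.1081 0.1902 0.0048]
red [150, 14, 197, 64, 470] [250.9  57.7] s,y,n [0.0654 0.0041 0.0148]
red [495, 22, 35, 29, 655] [511.9  36. ] s,y,n [ 0.1157 -0.2127  0.0148]
the job is handed in; nothing more can be done
None
```

I pushed the window up from beneath the lip until the yellow pointer stood level with the red clip (within about 3 mm by camera), moved the arm clear and handed the job in; no verdict came back. On the first approach the fingertips passed over the lip without noticeable force, and the window did not move.

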